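# Clear the light pad and seat the viewing hood over the cassette

### The job

Lift the white waste canister off the light pad by its handle and stand it gently, upright, in the middle of the round cork mat. Then swing the stiff-jointed arm by its orange knob until the grey viewing hood is centred over the green cassette, and push it down until its sprung red skirt bears on the pad with a light pressure of about 6 newtons, never hard; let go, so that it stays pressed there. Do not disturb the cassette, the jar, the blue tip box or the timer.

Things in the scene. Friction and masses are not known exactly. Their poses are not given: they have to be found in the camera images.
- pad: light pad, a fixed white slab 200 x 240 mm (x, y) with a pale blue lit top; its flat top surface is 28 mm above its origin (which lies under its centre, near the table). Its levelling feet let its height differ by some millimetres from run to run, with the yaw and place. z up.
- cassette: green sample cassette lying loose on the pad, 24 x 24 mm, 6 mm thick, about 20 g; origin at the centre of its underside
- canister: closed round white canister, blue lid, 69 mm in diameter, standing loose on the pad about 60 mm from the cassette; 0.2 to 0.5 kg; origin centre of its underside, lid top at 76 mm. A stiff steel arch handle over the lid: its straight level bar is 9 mm thick, 44 mm long along the canister's y axis, centre line 115 mm above the origin. Pinch it from above, closing along the canister's x
- mat: round cork mat fixed to the table, 100 mm in diameter, 4 mm thick, where the canister goes; origin at the centre of its underside
- knob_mid (a point): centre of the orange knob on top of the hood's upright stem: a cylinder 24 mm in diameter, 34 mm tall, that spins freely about its upright axis (grip it from above at any yaw). Always right above the hood, 219 mm above hood_rim. Dragged sideways, both arm hinges follow; pushed down, the stem slides. The arm's links, tops at 205 mm, pass under it
- hood_rim (a point): centre of the lower rim of the grey shell of the viewing hood, a round cup upside down: 68 mm in diameter, 45 mm tall, always level. Its red skirt, a ring of 57 mm outer and 51 mm inner diameter, sticks out 8 to 18 mm below this rim, differently each time. The hood starts raised and parked on the robot's right, this rim 75 to 95 mm above the table
- hood: the same hood with stem and skirt; origin as hood_rim. Its stem slides 85 mm down from fully raised (rim 95 mm above the table); balanced and stiff, about 12 N to move: it stays where left. The skirt is sprung: from first touch on the pad it adds 2 N per mm, up to 9 mm, then is solid. How far it sticks out is not given: feel for it. 3 to 10 N on the pad is a good seat, 18 too hard
- elbow (a joint): bend (rad) of the arm's second white link (200 mm, elbow to stem) relative to the first (220 mm, from an upright post on the far side of the table to the elbow); 0 straight, growing as the arm folds, up to 2.8. Both hinges are upright and stiff (about 0.8 N m at the post, 0.5 at the elbow) and stay where left; together they follow the knob anywhere over the pad
- jar: bystander: clear jar with a white cap, 64 mm in diameter, 100 mm tall, origin under its centre; leave alone
- tipbox: bystander: blue tip box with a clear lid, 85 x 75 x 67 mm, origin under its centre; beside the mat; leave alone
- timer: bystander: white bench timer, 55 x 65 x 18 mm, origin under its centre; leave alone

How it is judged:
By the outcome, as a careful person would: the job done as asked, in the order asked, and still so for the second after the job is handed in, with the robot touching nothing.
It also fails if it takes over 72 s, if anything falls off the work surface, if the arm or the gripper's body presses on something with over 40 N, if the wrist force passes 120 N, or if a joint passes its speed limit or range.

### The arm

A 6-joint arm with a two-finger parallel gripper is mounted at the origin on the work surface. World frame = base frame: x ahead of the robot, y to its left, z up, the work surface at z = 0. Lengths are in m, angles in degrees, forces in N, time in s.
With the tool pointing down it reaches from about 0.35 to 0.775 m from the base axis. Payload 5.5 kg.
Tool frame: the origin (TCP) lies at the very end of the fingers, on their centre line; the grasp point (between the pads) lies 19 mm behind it; y points along the fingers, z is the direction in which the jaws open and shut, and the axes are right-handed (so a half turn about y gives the same grasp; the last joint's range is limited). The gripper opens to 85 mm and grips with 20 to 120 N. Pads are 22 mm wide; open, the fingers measure 114 mm over their backs; the gripper's body (76 mm by 85 mm) begins 54 mm behind the grasp point. The pads swing forward as they close: fully open they stand 13 mm farther back than shut.
Start: joints at [55.256, 17.945, 2.641, 74.691, 0, 82.002], TCP at [0.259, 0.514, 0.231] pointing down, gripper open.
Joint ranges: [-158.12, 158.12], [-49.38, 96.58], [-58.88, 72.47], [-126.05, 133.96], [-84.25, 85.87], [-180, 180]. Speed limits (degrees/s): [147.25, 147.25, 180, 180, 180, 180].

### API

Orientations are given as a 3x3 rotation matrix whose columns are the frame's x, y, z axes.
In Python, from station import robot gives the robot as it stands.
- The arm moves only by the tool servo_tool, never from a script. Its argument "increments" is a list of rows, each a list of 7 numbers: the shift along the tool's x, y, z in m, then the turn, a rotation vector about the tool's x, y, z in rad, then the closure, from 0 (fully open) to 1 (shut). A call has 1 to 20 rows; each row is the pose to reach, as a shift and turn from the pose commanded when the call began, along the tool's axes at that moment; what a row does not reach only later rows make up. A row lasts 1/10 s, in which the tool goes at most 50 mm and 8.59 degrees, less where a joint would pass 70% of its speed; a pose out of reach is approached as far as the arm can. A call with a gripper value outside its range is refused whole. The fingers move at their own pace and stop on an object; "force" is the grip in N (left out, the last holds). Time passes only in rows, so rows that repeat a pose let the fingers close. It gives the time, the measured TCP pose, the force and the opening at its end, in the units of the state.
- robot.sense(): the state, without advancing time (a new reading comes with each control period).
- robot.camera(name): name is "scene" or "top"; returns (picture, depth): 384x512x3 uint8, blue, green, red; 384x512 float32, m along the optical axis (not along the pixel's ray), 0 where there is no reading.
- robot.camera_model(name): a dict with "fx", "fy", "cx", "cy" (pixels), "R" (3x3) and "t" (3): a world point X has camera coordinates R X + t. Camera axes: x right, y down, z forward; pixel columns grow to the right and rows downward; lengths in m; the calibration is good to about 2 mm. A picture is of the moment at which its call begins. camera_model takes no time and is no camera call.
- robot.hand_in(): hands the job in, once; it reports no verdict.
The state is a dict: "t": time; "qpos": joint angles; "joint_vel": joint speeds; "effort": joint torques, N m; "tcp_pos": TCP position; "tool_rot": TCP orientation; "contact_force": force on the tool from outside, world axes, zero at the start; "moment": the same for the moment, N m; "gripper_width": opening from 0.0 (shut) to 1.0 (fully open).
Only numpy, scipy, OpenCV 4.12 (cv2) and the standard library are available. Lean on these libraries where they do the work, as an engineer would, in place of code of your own. Each camera call takes 0.05 s, during which the arm holds its last target.

## Working session

There is one attempt and no reset: what is moved stays moved. The work goes in short steps, Python scripts to look and compute and a tool call to move; the robot and the scene stay as the last step left them, time stands still between calls to the robot, and variables do not carry over. Pictures are saved under pics/ and viewed, and the job is handed in when it is done.

Besides the shell and the picture viewer there is one more tool, called by a JSON object that holds its "name" and its "arguments". servo_tool: Moves the arm, as the interface text tells. Its arguments: {"type":"object","properties":{"increments":{"type":"array","items":{"type":"array","items":{"type":"number"}}},"force":{"type":"number"}},"required":["increments"]}

```bash
ls; mkdir -p pics
cat > h.py <<'E'
import numpy as np, cv2, pickle
from station import robot
def snap(tag, cams=("scene","top")):
    o={}
    for c in cams:
        im,d=robot.camera(c); m=robot.camera_model(c)
        cv2.imwrite(f"pics/{tag}_{c}.png",im); np.savez(f"pics/{tag}_{c}.npz",im=im,d=d,**{k:np.array(m[k]) for k in m}); 
def load(tag,c): return np.load(f"pics/{tag}_{c}.npz")
def pts(f):
    d=f['d']; v,u=np.mgrid[:d.shape[0],:d.shape[1]]
    P=np.stack([(u-f['cx'])/f['fx']*d,(v-f['cy'])/f['fy']*d,d],-1)
    return (P-f['t'])@f['R']
def ray(f,u,v,z):
    R,t=f['R'],f['t']; o=-R.T@t; w=R.T@np.array([(u-f['cx'])/f['fx'],(v-f['cy'])/f['fy'],1.])
    return o+w*(z-o[2])/w[2]
E
python3 - <<'E'
from h import *
snap("a"); s=robot.sense()
for k in s: print(k,np.round(s[k],4).tolist())
for c in("scene","top"):
    m=robot.camera_model(c); R=np.array(m['R']); print(c,m['fx'],-R.T@np.array(m['t']),R.round(3).tolist())
E
```

```text
pics
t 0.1
qpos [55.256, 17.9882, 2.5823, 74.6906, 0.0021, 82.0008]
joint_vel [0.0304, -0.2192, 0.2235, 0.0228, 0.0433, 0.0977]
effort [0.0043, -48.1725, 29.9244, 0.0127, -0.0, 0.0]
tcp_pos [0.2585, 0.5131, 0.2305]
tool_rot [[0.893, -0.001, 0.45], [-0.45, -0.0014, 0.893], [-0.0003, -1.0, -0.0017]]
contact_force [-0.1304, 0.2683, 0.3692]
moment [-0.0395, 0.0028, 0.0042]
gripper_width 1.0018
scene 349.53678446328297 [1.28561706 0.11579125 0.68121214] [[-0.111, 0.994, -0.0], [0.572, 0.064, -0.818], [-0.813, -0.091, -0.575]]
top 472.69774187606424 [0.39397845 0.04340509 1.1899089 ] [[0.007, -1.0, 0.018], [-0.985, -0.01, -0.172], [0.172, -0.016, -0.985]]
```

View pics/a_scene.png

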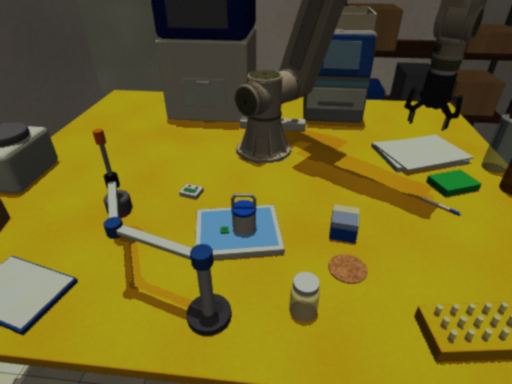

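View pics/a_top.png

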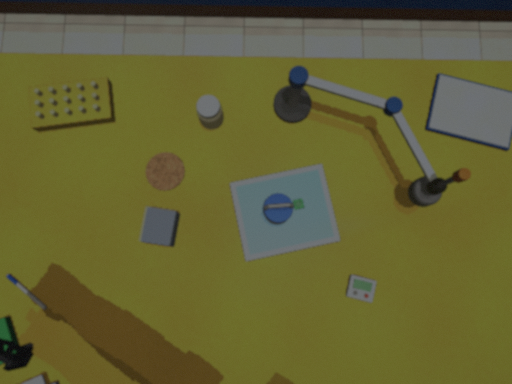

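The scene picture shows the pad at (240,230), the canister at (244,217), the cassette at (225,230), the mat at (348,268), the orange knob at (99,136) and the hood at (117,203). In the top view the canister is at (278,208), the cassette at (298,204), the mat at (165,171) and the knob at (461,175).

Run:
```python
from h import *
f=load("a","top"); g=load("a","scene")
for n,F in(("top",f),("scene",g)):
    P=pts(F); hsv=cv2.cvtColor(F['im'],cv2.COLOR_BGR2HSV); H,S,V=[hsv[...,i].astype(int) for i in range(3)]
    boxes={"top":dict(mat=(135,140,200,200),cass=(285,190,312,218),can=(255,185,305,230),knob=(445,155,490,195),pad=(225,155,345,265),tip=(130,200,190,250),hood=(400,165,450,210)),
     "scene":dict(mat=(320,245,380,290),cass=(210,215,236,242),can=(225,185,265,240),knob=(85,120,115,150),pad=(185,195,295,265),tip=(325,200,365,245),hood=(95,170,140,225))}[n]
    for k,(a,b,c,d) in boxes.items():
        sl=np.s_[b:d,a:c]; p=P[sl].reshape(-1,3); h=hsv[sl].reshape(-1,3)
        print(n,k,'z pct',np.percentile(p[:,2],[1,10,25,50,75,90,99]).round(3))
    Z=cv2.resize(F['im'][boxes['can'][1]-30:boxes['can'][3]+30,boxes['can'][0]-40:boxes['can'][2]+50],None,fx=5,fy=5,interpolation=cv2.INTER_NEAREST); cv2.imwrite(f"pics/z_{n}.png",Z[:600,:800])
    a,b,c,d=boxes['hood']; Z=cv2.resize(F['im'][b-60:d+20,a-30:c+60],None,fx=5,fy=5,interpolation=cv2.INTER_NEAREST); cv2.imwrite(f"pics/zh_{n}.png",Z[:600,:800])
    for q in [(P[y,x].round(4).tolist(),hsv[y,x].tolist()) for x,y in ([(278,208),(298,204),(165,171),(461,175),(240,200),(425,190)] if n=="top" else [(244,208),(225,230),(348,268),(99,136),(118,206),(244,198),(210,222)])]: print(q)
```

```text
top mat z pct [-0.004 -0.002 -0.     0.002  0.004  0.006  0.009]
top cass z pct [0.02  0.022 0.024 0.026 0.032 0.101 0.145]
top can z pct [0.02  0.023 0.024 0.026 0.099 0.102 0.145]
top knob z pct [-0.005 -0.003 -0.001  0.001  0.003  0.31   0.331]
top pad z pct [-0.004 -0.001  0.001  0.022  0.025  0.028  0.139]
top tip z pct [-0.004 -0.002  0.     0.003  0.067  0.069  0.072]
top hood z pct [-0.005 -0.002 -0.     0.004  0.139  0.2    0.255]
([0.5281, -0.0048, 0.1011], [110, 116, 90])
([0.547, -0.0572, 0.0325], [66, 84, 100])
([0.6323, 0.2795, 0.0041], [16, 117, 105])
([0.5654, -0.337, 0.3287], [18, 162, 107])
([0.5571, 0.0865, 0.0218], [93, 51, 114])
([0.5681, -0.3372, 0.1366], [30, 44, 41])
scene mat z pct [-0.003 -0.002 -0.001  0.     0.003  0.004  0.006]
scene cass z pct [0.021 0.022 0.023 0.024 0.025 0.03  0.084]
scene can z pct [-0.003 -0.001  0.001  0.024  0.078  0.1    0.142]
scene knob z pct [-0.005 -0.003 -0.002 -0.001  0.001  0.315  0.329]
scene pad z pct [-0.003 -0.002 -0.     0.023  0.025  0.1    0.204]
scene tip z pct [-0.003 -0.002 -0.001  0.013  0.065  0.067  0.068]
scene hood z pct [-0.004 -0.002 -0.001  0.001  0.183  0.196  0.212]
([0.5347, -0.0026, 0.0989], [110, 229, 89])
([0.5533, -0.0555, 0.0305], [65, 179, 94])
([0.6335, 0.2813, 0.0026], [14, 159, 149])
([0.5788, -0.3372, 0.3179], [10, 238, 74])
([0.5962, -0.3286, 0.1246], [23, 27, 38])
([0.3493, -0.031, -0.0027], [26, 219, 161])
([0.5169, -0.1071, 0.0249], [102, 127, 175])
```

```bash
cd pics; ls
```

```text
a_scene.npz
a_scene.png
a_top.npz
a_top.png
z_scene.png
z_top.png
zh_scene.png
zh_top.png
```

View pics/z_top.png

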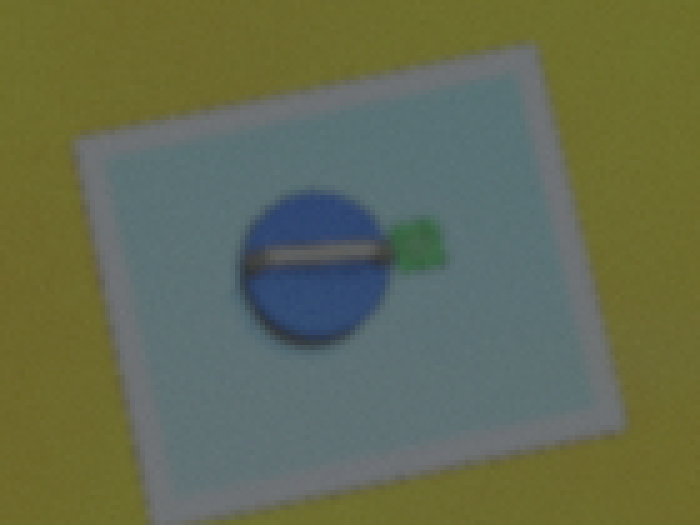

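View pics/z_scene.png

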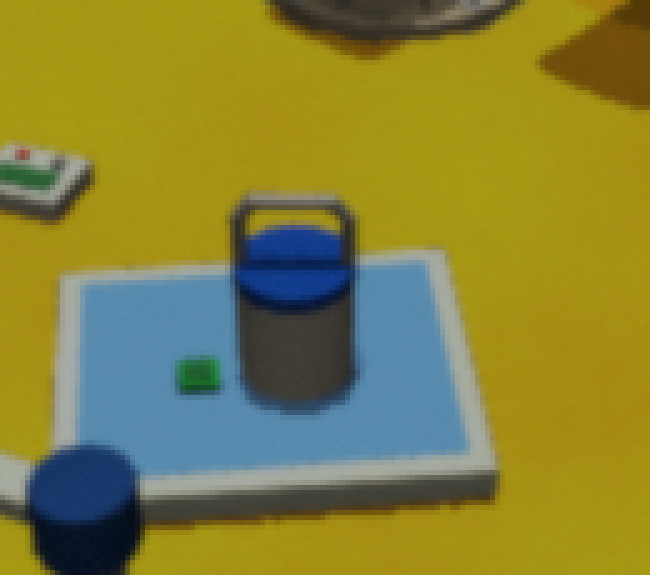

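View pics/zh_top.png

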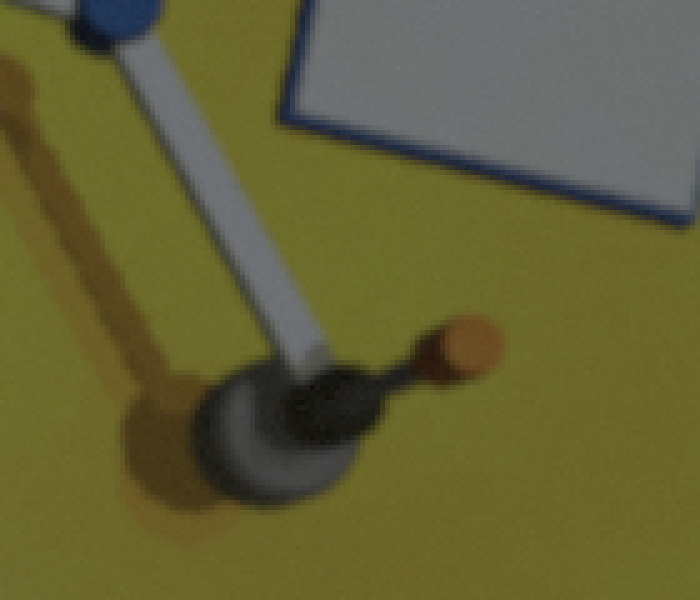

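View pics/zh_scene.png

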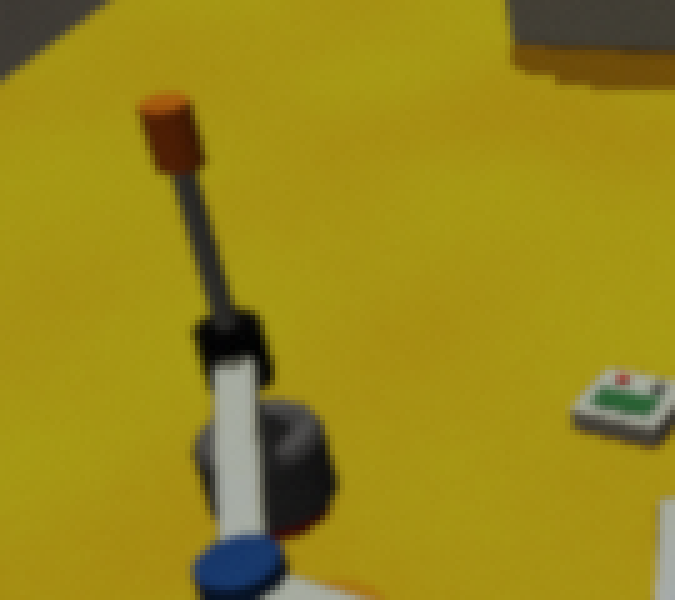

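```bash
cat > m.py <<'E'
from h import *
def mask(F,lo,hi,box):
    hsv=cv2.cvtColor(F['im'],cv2.COLOR_BGR2HSV); m=cv2.inRange(hsv,lo,hi); o=np.zeros_like(m); a,b,c,d=box; o[b:d,a:c]=m[b:d,a:c]
    n,l,st,ce=cv2.connectedComponentsWithStats(o); 
    i=1+np.argmax(st[1:,4]); return (l==i)
def tri(f,uv,g,uw):
    A=[];b=[]
    for F,(u,v) in((f,uv),(g,uw)):
        R,t=F['R'],F['t']; o=-R.T@t; w=R.T@np.array([(u-F['cx'])/F['fx'],(v-F['cy'])/F['fy'],1.]); w/=np.linalg.norm(w); M=np.eye(3)-np.outer(w,w); A.append(M); b.append(M@o)
    x=np.linalg.solve(A[0]+A[1],b[0]+b[1]); return x,[np.linalg.norm(M@x-c) for M,c in zip(A,b)]
E
python3 - <<'E'
from m import *
f=load("a","top"); g=load("a","scene")
# pad plane
for n,F,bx in(("top",f,(225,155,345,265)),("scene",g,(185,195,295,265))):
    m=mask(F,(85,35,60),(108,255,255),bx); e=cv2.erode(m.astype('u1'),np.ones((5,5)))>0
    P=pts(F)[e]; print(n,'padblue n',m.sum(),'z mean',P[:,2].mean().round(4), 'fit',np.linalg.lstsq(np.c_[P[:,:2]-[0.53,0],np.ones(len(P))],P[:,2],rcond=None)[0].round(4))
    v,u=np.nonzero(m); Q=np.array([ray(F,a,b,.0245)[:2] for a,b in zip(u,v)]); r=cv2.minAreaRect(Q.astype('f4')); print(r)
    lid=mask(F,(106,100,50),(125,255,255),(255,185,305,230) if n=="top" else (225,200,265,235)); P=pts(F); e=cv2.erode(lid.astype('u1'),np.ones((3,3)))>0
    print('lid',lid.sum(),np.median(P[e][:,2]).round(4))
    v,u=np.nonzero(lid); Q=np.array([ray(F,a,b,.1005)[:2] for a,b in zip(u,v)]); print(cv2.minEnclosingCircle(Q.astype('f4')), Q.mean(0))
    bar=(P[...,2]>0.125)&(P[...,2]<.17); o=np.zeros_like(bar); a,b,c,d=(255,190,305,225) if n=="top" else (225,185,265,215); o[b:d,a:c]=bar[b:d,a:c]
    p=P[o]; print('bar',len(p),p.mean(0).round(4),np.percentile(p[:,2],[50,75,90,98]).round(4)); c0=p[:,:2]-p[:,:2].mean(0); w,V=np.linalg.eigh(c0.T@c0); print('dir',V[:,1],'mid',((p[:,:2]@V[:,1]).min(),(p[:,:2]@V[:,1]).max()))
    ca=mask(F,(50,70,40),(85,255,255),(285,190,312,218) if n=="top" else (210,215,236,242)); v,u=np.nonzero(ca); Q=np.array([ray(F,a,b,.0305)[:2] for a,b in zip(u,v)]); print('cass',ca.sum(),u.min(),u.max(),v.min(),v.max(),cv2.minAreaRect(Q.astype('f4')),Q.mean(0),np.median(P[ca][:,2]))
    ma=mask(F,(5,60,40),(21,200 if n=="top" else 190,255),(135,140,200,200) if n=="top" else (320,245,380,290)); v,u=np.nonzero(ma); Q=np.array([ray(F,a,b,.004)[:2] for a,b in zip(u,v)]); print('mat',ma.sum(),Q.mean(0),cv2.minEnclosingCircle(Q.astype('f4')))
    kn=mask(F,(3,150,40),(20,255,255),(445,155,490,195) if n=="top" else (85,120,115,150)); v,u=np.nonzero(kn); p=P[kn]; print('knob',kn.sum(),u.min(),u.max(),v.min(),v.max(),u.mean(),v.mean(),np.percentile(p[:,2],[5,25,50,75,90,98]).round(3),p.mean(0).round(4))
E
```

```text
top padblue n 5235 z mean 0.0293 fit [-0.2219  0.0614  0.0301]
((0.5308408737182617, -0.023535117506980896), (0.17175240814685822, 0.21196308732032776), 12.55550479888916)
lid 324 0.1006
((0.5223692655563354, -0.0048446450382471085), 0.03278889134526253) [ 0.51424701 -0.00500203]
bar 119 [ 0.5301 -0.0044  0.1409] [0.1421 0.1438 0.1453 0.1464]
dir [-0.07859663  0.9969065 ] mid (np.float64(-0.07929767317029206), np.float64(-0.013313718535941411))
cass 101 293 303 198 209 ((0.5485637187957764, -0.05757199600338936), (0.024888183921575546, 0.024483708664774895), 11.872097969055176) [ 0.54852272 -0.05752572] 0.030180526543644007
mat 1127 [0.63229212 0.28036474] ((0.6328479051589966, 0.28019970655441284), 0.04912302643060684)
knob 158 453 470 168 181 461.77848101265823 174.81012658227849 [0.305 0.321 0.328 0.329 0.33  0.332] [ 0.5656 -0.3381  0.3293]
scene padblue n 2519 z mean 0.0269 fit [0.445  0.0478 0.0202]
((0.5440844297409058, -0.03367896378040314), (0.20733655989170074, 0.23852841556072235), 13.25947093963623)
lid 315 0.0993
((0.5380765795707703, -0.00367232714779675), 0.03828970715403557) [ 0.53893803 -0.00393004]
bar 87 [ 0.5317 -0.0043  0.1374] [0.1386 0.1414 0.1426 0.1436]
dir [-0.09133047  0.99582064] mid (np.float64(-0.08641688361099432), np.float64(-0.021327681649977597))
cass 48 221 228 227 232 ((0.5512717962265015, -0.05740579590201378), (0.022792212665081024, 0.019897272810339928), 10.195206642150879) [ 0.55131203 -0.05730924] 0.029714205772630543
mat 870 [0.63546078 0.27935423] ((0.634088397026062, 0.28038737177848816), 0.05056570842862129)
knob 152 93 105 128 144 98.96052631578948 136.23026315789474 [0.297 0.306 0.316 0.326 0.328 0.33 ] [ 0.5839 -0.3342  0.3198]
```

```bash
cat >> h.py <<'E'
from scipy.spatial.transform import Rotation as Rn
def go(p,zang=None,p0=None):
    s=robot.sense(); R=np.array(s['tool_rot']); p0=np.array(s['tcp_pos']) if p0 is None else np.array(p0)
    out=(R.T@(np.array(p)-p0)).round(4).tolist()
    if zang is not None:
        a=np.radians(zang); z=np.array([np.cos(a),np.sin(a),0]); y=np.array([0,0,-1.]); T=np.c_[np.cross(y,z),y,z]
        out+=Rn.from_matrix(R.T@T).as_rotvec().round(4).tolist()
    print(np.round(s['t'],2),'tcp',np.round(s['tcp_pos'],4).tolist(),'F',np.round(s['contact_force'],2).tolist(),'w',round(float(s['gripper_width']),3),'->',out)
E
python3 -c "
from h import *
go([.531,-.0045,.205],4.9,[.259,.514,.231])"
```

```text
0.1 tcp [0.2585, 0.5131, 0.2305] F [-0.13, 0.27, 0.37] w 1.002 -> [0.4762, 0.0264, -0.3406, 0.0017, 1.0185, 0.0006]
```

{"name": "servo_tool", "arguments": {"increments": [[0.04,0.002,-0.028,0,0.08,0,0],[0.079,0.004,-0.057,0,0.17,0,0],[0.119,0.006,-0.085,0,0.255,0,0],[0.159,0.009,-0.113,0,0.34,0,0],[0.198,0.011,-0.142,0,0.425,0,0],[0.238,0.013,-0.17,0,0.51,0,0],[0.278,0.015,-0.198,0,0.595,0,0],[0.317,0.018,-0.227,0,0.68,0,0],[0.357,0.02,-0.255,0,0.765,0,0],[0.397,0.022,-0.284,0,0.85,0,0],[0.436,0.024,-0.312,0,0.935,0,0],[0.476,0.0264,-0.3406,0.0017,1.0185,0,0.2],[0.4762,0.0264,-0.3406,0.0017,1.0185,0,0.3],[0.4762,0.0264,-0.3406,0.0017,1.0185,0,0.4],[0.4762,0.0264,-0.3406,0.0017,1.0185,0,0.4],[0.4762,0.0264,-0.3406,0.0017,1.0185,0,0.4]], "force": 40}}

```text
t: 1.7
tcp_pos: [0.5301, -0.0037, 0.205]
tool_rot: [[0.087, 0.001, 0.996], [-0.996, 0.001, 0.087], [-0.001, -1.0, 0.001]]
contact_force: [-0.0, 0.1, 0.5]
gripper_width: 0.604
```

```bash
python3 -c "
from h import *
go([.531,-.0045,.1215],4.9); snap('b'); print(robot.sense()['qpos'])"
```

```text
1.7 tcp [0.5301, -0.0037, 0.205] F [-0.02, 0.05, 0.48] w 0.604 -> [0.001, 0.0835, 0.0007, -0.0011, 0.0021, -0.0011]
[-9.11446328e+00  1.34548560e+01 -7.08885051e+00  6.93808128e+01
  7.37045659e-02  7.58600805e+01]
```

View pics/b_scene.png

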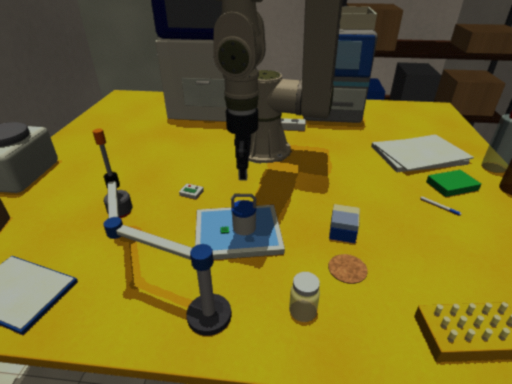

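View pics/b_top.png

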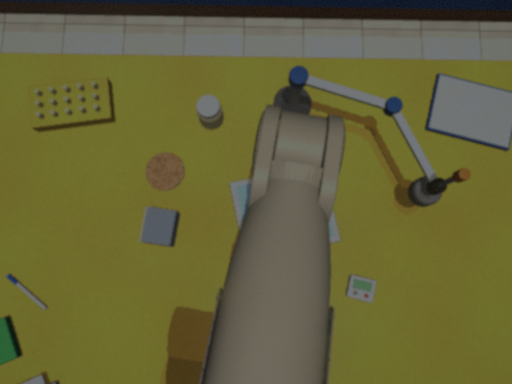

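The gripper (scene, 242,178) stands right above the handle (243,197). Next I go down and close.

{"name": "servo_tool", "arguments": {"increments": [[0.001,0.012,0.0007,0,0,0,0.4],[0.001,0.028,0.0007,0,0,0,0.4],[0.001,0.044,0.0007,0,0,0,0.4],[0.001,0.06,0.0007,0,0,0,0.4],[0.001,0.074,0.0007,0,0,0,0.4],[0.001,0.0835,0.0007,0,0,0,0.4],[0.001,0.0845,0.0007,0,0,0,0.4],[0.001,0.0845,0.0007,0,0,0,0.4],[0.001,0.0845,0.0007,0,0,0,0.6],[0.001,0.0845,0.0007,0,0,0,0.75],[0.001,0.0845,0.0007,0,0,0,0.85],[0.001,0.0845,0.0007,0,0,0,0.95],[0.001,0.0845,0.0007,0,0,0,1],[0.001,0.0845,0.0007,0,0,0,1],[0.001,0.0845,0.0007,0,0,0,1],[0.001,0.0845,0.0007,0,0,0,1]], "force": 40}}

```text
t: 3.4
tcp_pos: [0.5317, -0.0059, 0.1209]
tool_rot: [[0.085, 0.002, 0.996], [-0.996, 0.001, 0.085], [-0.001, -1.0, 0.002]]
contact_force: [-2.3, 0.2, 5.5]
gripper_width: 0.088
```

```bash
python3 -c "
from h import *
go([.531,-.0045,.1215],4.9)"
```

```text
3.4 tcp [0.5317, -0.0059, 0.1209] F [-2.26, 0.16, 5.55] w 0.088 -> [-0.0015, -0.0006, -0.0006, -0.0019, -0.0001, -0.0006]
```

{"name": "servo_tool", "arguments": {"increments": [[0,0,0,0,0,0,1],[0,0,0,0,0,0,1],[0,-0.002,0,0,0,0,1],[0,-0.006,0,0,0,0,1],[0,-0.012,0,0,0,0,1],[0,-0.02,0,0,0,0,1],[0,-0.03,0,0,0,0,1],[0,-0.042,0,0,0,0,1],[0,-0.056,0,0,0,0,1],[0,-0.07,0,0,0,0,1],[0,-0.084,0,0,0,0,1],[0,-0.096,0,0,0,0,1],[0,-0.106,0,0,0,0,1],[0,-0.112,0,0,0,0,1],[0,-0.116,0,0,0,0,1],[0,-0.118,0,0,0,0,1],[0,-0.118,0,0,0,0,1],[0,-0.118,0,0,0,0,1]], "force": 70}}

```text
t: 5.2
tcp_pos: [0.5312, -0.0059, 0.2379]
tool_rot: [[0.085, 0.0, 0.996], [-0.996, 0.001, 0.085], [-0.001, -1.0, 0.001]]
contact_force: [0.9, 0.6, -5.1]
gripper_width: 0.077
```

```bash
python3 -c "
from h import *
go([.633,.2803,.238],4.9); snap('c',('scene',))"
```

```text
5.2 tcp [0.5312, -0.0059, 0.2379] F [0.92, 0.59, -5.09] w 0.077 -> [-0.2764, 0.0003, 0.1258, -0.0006, -0.0, -0.0011]
```

View pics/c_scene.png

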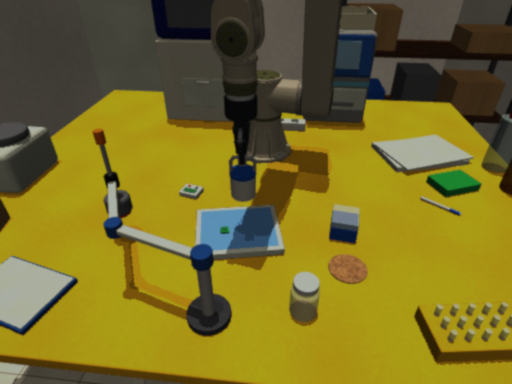

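{"name": "servo_tool", "arguments": {"increments": [[-0.003,0,0.001,0,0,0,1],[-0.009,0,0.004,0,0,0,1],[-0.019,0,0.009,0,0,0,1],[-0.033,0,0.015,0,0,0,1],[-0.051,0,0.023,0,0,0,1],[-0.071,0,0.032,0,0,0,1],[-0.093,0,0.042,0,0,0,1],[-0.115,0,0.052,0,0,0,1],[-0.138,0,0.063,0,0,0,1],[-0.161,0,0.073,0,0,0,1],[-0.183,0,0.083,0,0,0,1],[-0.205,0,0.093,0,0,0,1],[-0.225,0,0.103,0,0,0,1],[-0.243,0,0.111,0,0,0,1],[-0.257,0,0.117,0,0,0,1],[-0.267,0,0.122,0,0,0,1],[-0.273,0,0.125,0,0,0,1],[-0.276,0,0.126,0,0,0,1],[-0.276,0,0.126,0,0,0,1],[-0.276,0,0.126,0,0,0,1]]}}

```text
t: 7.25
tcp_pos: [0.6334, 0.2793, 0.2389]
tool_rot: [[0.085, 0.001, 0.996], [-0.996, 0.001, 0.085], [-0.001, -1.0, 0.001]]
contact_force: [0.3, -0.3, -3.8]
gripper_width: 0.074
```

```bash
python3 -c "
from h import *
go([.633,.2797,.15],4.9); snap('d')"
```

```text
7.25 tcp [0.6334, 0.2793, 0.2389] F [0.34, -0.28, -3.75] w 0.074 -> [-0.0004, 0.0889, -0.0005, -0.0013, -0.0006, -0.0006]
```

View pics/d_scene.png

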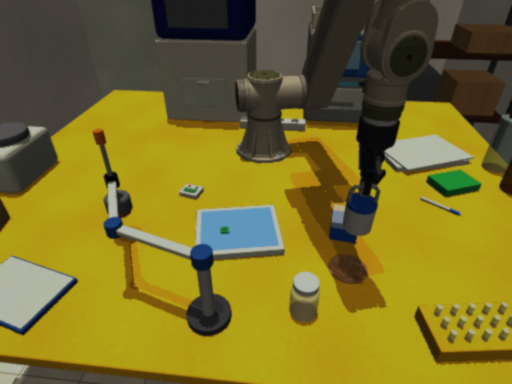

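View pics/d_top.png

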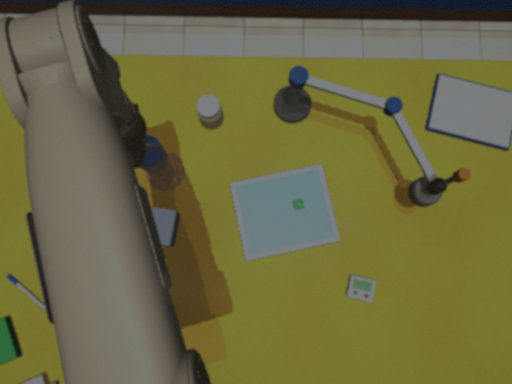

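The canister hangs upright over the mat (scene, 360,215; mat at 348,268), and the cassette is now clear at top (298,204).

{"name": "servo_tool", "arguments": {"increments": [[0,0.003,0,0,0,0,1],[0,0.009,0,0,0,0,1],[0,0.018,0,0,0,0,1],[0,0.03,0,0,0,0,1],[0,0.043,0,0,0,0,1],[0,0.057,0,0,0,0,1],[0,0.071,0,0,0,0,1],[0,0.085,0,0,0,0,1],[0,0.098,0,0,0,0,1],[0,0.109,0,0,0,0,1],[0,0.118,0,0,0,0,1],[0,0.125,0,0,0,0,1],[0,0.13,0,0,0,0,1],[0,0.132,0,0,0,0,1],[0,0.132,0,0,0,0,1],[0,0.132,0,0,0,0,1]]}}

```text
t: 8.95
tcp_pos: [0.634, 0.2801, 0.1074]
tool_rot: [[0.085, 0.002, 0.996], [-0.996, 0.001, 0.085], [-0.001, -1.0, 0.002]]
contact_force: [-0.0, 0.6, -5.0]
gripper_width: 0.075
```

Run:
```python
from m import *
go([.633,.2797,.1],4.9)
snap('e',('scene',))
F=load('e','scene'); cv2.imwrite('pics/ez.png',cv2.resize(F['im'][160:300,290:440],None,fx=4,fy=4,interpolation=cv2.INTER_CUBIC))
f=load('d','top'); g=load('d','scene')
for F,n in((f,'top'),(g,'scene')):
    ca=mask(F,(50,70,40),(85,255,255),(285,190,312,218) if n=="top" else (210,215,236,242)); v,u=np.nonzero(ca); Q=np.array([ray(F,a,b,.0305)[:2] for a,b in zip(u,v)]); print('cass',ca.sum(),cv2.minAreaRect(Q.astype('f4')),Q.mean(0))
    m=mask(F,(85,35,60),(108,255,255),(225,155,345,265) if n=="top" else (185,195,295,265)); e=cv2.erode(m.astype('u1'),np.ones((5,5)))>0
    P=pts(F)[e]; print(n,'pad z',P[:,2].mean(),np.median(P[:,2]),P[:,2].std())
```

```text
8.95 tcp [0.634, 0.2801, 0.1074] F [-0.01, 0.57, -5.02] w 0.075 -> [0.0003, 0.0074, -0.0011, -0.0024, -0.0, -0.0011]
cass 102 ((0.5482818484306335, -0.05745316669344902), (0.025373950600624084, 0.024830112233757973), 11.934832572937012) [ 0.54853509 -0.05757292]
top pad z 0.030677908756596615 0.024696190352366643 0.08331798892891727
cass 48 ((0.5512717962265015, -0.05740579590201378), (0.022792212665081024, 0.019897272810339928), 10.195206642150879) [ 0.55131203 -0.05730924]
scene pad z 0.02918784144554307 0.02367058398049031 0.05323315283706575
```

View pics/ez.png

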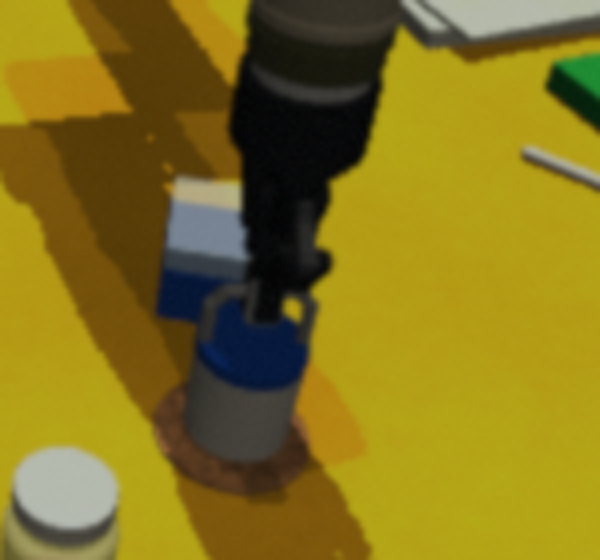

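The canister sits just above the mat and roughly centred: its base spans x 185–297 in the crop, the mat 152–318. Now I set it down slowly.

{"name": "servo_tool", "arguments": {"increments": [[0,0.001,0,0,0,0,1],[0,0.002,0,0,0,0,1],[0,0.003,0,0,0,0,1],[0,0.004,0,0,0,0,1],[0,0.0045,0,0,0,0,1],[0,0.005,0,0,0,0,1],[0,0.0055,0,0,0,0,1],[0,0.006,0,0,0,0,1],[0,0.006,0,0,0,0,1],[0,0.006,0,0,0,0,1]]}}

```text
t: 10.0
tcp_pos: [0.6337, 0.28, 0.1008]
tool_rot: [[0.085, 0.001, 0.996], [-0.996, 0.001, 0.085], [-0.001, -1.0, 0.002]]
contact_force: [0.7, -0.0, -3.7]
gripper_width: 0.071
```

```bash
python3 -c "
from h import *
go([.633,.2797,.1],4.9)"
```

```text
10.0 tcp [0.6337, 0.28, 0.1008] F [0.66, -0.03, -3.71] w 0.071 -> [0.0002, 0.0008, -0.0007, -0.0015, -0.0, -0.0009]
```

{"name": "servo_tool", "arguments": {"increments": [[0,0.0004,0,0,0,0,1],[0,0.0008,0,0,0,0,1],[0,0.0011,0,0,0,0,1],[0,0.0014,0,0,0,0,1],[0,0.0014,0,0,0,0,1],[0,0.0014,0,0,0,0,1]]}}

```text
t: 10.6
tcp_pos: [0.6341, 0.2802, 0.1008]
tool_rot: [[0.085, 0.003, 0.996], [-0.996, 0.002, 0.085], [-0.001, -1.0, 0.003]]
contact_force: [-3.3, -0.9, 5.7]
gripper_width: 0.073
```

It is resting on the mat. I release gradually.

{"name": "servo_tool", "arguments": {"increments": [[0,-0.0005,0,0,0,0,1],[0,-0.0005,0,0,0,0,1],[0,-0.0005,0,0,0,0,0.9],[0,-0.0005,0,0,0,0,0.85],[0,-0.0005,0,0,0,0,0.8],[0,-0.0005,0,0,0,0,0.7],[0,-0.0005,0,0,0,0,0.6],[0,-0.0005,0,0,0,0,0.5],[0,-0.0005,0,0,0,0,0.5],[0,-0.006,0,0,0,0,0.5],[0,-0.016,0,0,0,0,0.5],[0,-0.03,0,0,0,0,0.5],[0,-0.05,0,0,0,0,0.5],[0,-0.08,0,0,0,0,0.5],[0,-0.12,0,0,0,0,0.5],[0,-0.16,0,0,0,0,0.5],[0,-0.2,0,0,0,0,0.5],[0,-0.235,0,0,0,0,0.5],[0,-0.26,0,0,0,0,0.5],[0,-0.265,0,0,0,0,0.5]], "force": 40}}

```text
t: 12.6
tcp_pos: [0.6339, 0.2799, 0.3699]
tool_rot: [[0.085, 0.009, 0.996], [-0.996, 0.003, 0.085], [-0.003, -1.0, 0.009]]
contact_force: [-0.2, -1.0, 0.8]
gripper_width: 0.501
```

```bash
python3 -c "
from h import *
go([.57,-.337,.36],0); snap('f'); print(robot.sense()['qpos'].tolist() if hasattr(robot.sense()['qpos'],'tolist') else robot.sense()['qpos'])
F=load('f','scene'); cv2.imwrite('pics/fz.png',cv2.resize(F['im'][160:300,290:440],None,fx=4,fy=4,interpolation=cv2.INTER_CUBIC))"
```

```text
12.6 tcp [0.6339, 0.2799, 0.3699] F [-0.24, -1.01, 0.77] w 0.501 -> [0.6092, 0.0072, -0.1164, -0.0093, 0.0856, -0.003]
[17.18069916571392, 35.57433375073104, 49.36034114737002, 103.51214939448315, 0.030163605496847604, 102.28069776357827]
```

View pics/f_scene.png

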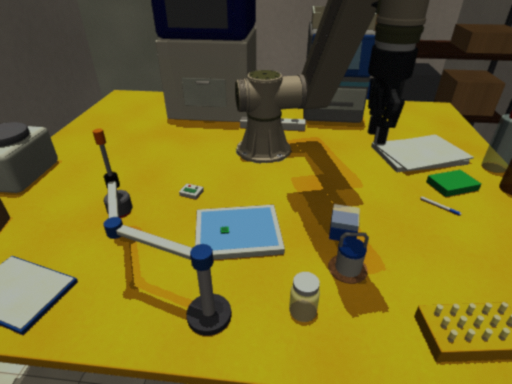

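View pics/fz.png

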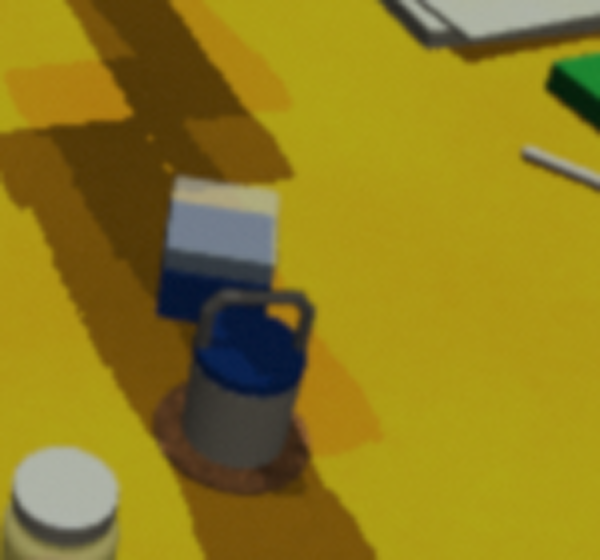

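The canister stands upright on the mat and the gripper is clear. Next I locate the knob axis.

Run:
```python
from m import *
f=load("a","top"); g=load("a","scene")
x,e=tri(f,(464.2,174.0),g,(97.8,130.2)); print('tri',x,e)
print(ray(f,464.2,174,.329),ray(g,97.8,130.2,.329))
P=pts(f); kn=mask(f,(3,130,70),(25,255,255),(445,155,490,195)); top=kn&(P[...,2]>.322); v,u=np.nonzero(top); print(top.sum(),u.min(),u.max(),v.min(),v.max(),np.median(P[top][:,2])); Q=np.array([ray(f,a,b,.329)[:2] for a,b in zip(u,v)]); print(Q.mean(0),cv2.minEnclosingCircle(Q.astype('f4')))
# side mid in scene
P=pts(g); kn=mask(g,(3,150,40),(20,255,255),(85,120,115,150)); p=P[kn]; s=p[(p[:,2]>.3)&(p[:,2]<.322)]; print('side',np.median(s,0),'y range',np.percentile(s[:,1],[2,98]),'x',np.percentile(s[:,0],[5,50,95]))
for F,b in((g,(185,230,220,270)),(f,(280,60,315,85)),(g,(100,212,128,240)),(f,(380,92,408,118))):
    m=mask(F,(105,120,30),(125,255,255),b); print('bluecap',m.sum(),np.median(pts(F)[m],0).round(3))
```

```text
tri [ 0.56758404 -0.34348192  0.32735155] [np.float64(0.0002190056368966211), np.float64(0.00021900563689651148)]
[ 0.56734141 -0.34296916  0.329     ] [ 0.57105436 -0.34103489  0.329     ]
128 458 470 167 179 0.3286920537941766
[ 0.56889969 -0.34318103] ((0.5692970752716064, -0.34289583563804626), 0.01253575924783945)
side [ 0.57702121 -0.3383112   0.31170958] y range [-0.34921194 -0.33241578] x [0.56868982 0.57702121 0.58060206]
bluecap 438 [ 0.825 -0.042  0.203]
bluecap 234 [ 0.81  -0.044  0.204]
bluecap 231 [ 0.759 -0.252  0.202]
bluecap 173 [ 0.745 -0.252  0.204]
```

Run:
```python
from m import *
g=load("a","scene")
R,t=g['R'],g['t']
for z in (.25,.24,.23,.22,.21,.205,.19,.18):
    q=R@np.array([.5695,-.3425,z])+t; print(z,(q[:2]/q[2]*[g['fx'],g['fy']]+[g['cx'],g['cy']]).round(1), ((q[:2]/q[2]*[g['fx'],g['fy']]+[g['cx'],g['cy']]-[65,110])*5).round())
go([.5695,-.3425,.37],-15)
```

```text
0.25 [105.8 159.1] [204. 246.]
0.24 [106.8 162.6] [209. 263.]
0.23 [107.8 166. ] [214. 280.]
0.22 [108.7 169.4] [219. 297.]
0.21 [109.7 172.8] [223. 314.]
0.205 [110.2 174.4] [226. 322.]
0.19 [111.6 179.4] [233. 347.]
0.18 [112.5 182.6] [237. 363.]
12.7 tcp [0.6338, 0.2799, 0.3658] F [-0.07, -0.7, -0.47] w 0.501 -> [0.6146, -0.0057, -0.1172, -0.0042, 0.3473, -0.0023]
```

{"name": "servo_tool", "arguments": {"increments": [[0.015,-0.001,-0.003,0,0.01,0,0.5],[0.045,-0.003,-0.009,0,0.03,0,0.5],[0.085,-0.005,-0.016,0,0.05,0,0.4],[0.125,-0.006,-0.024,0,0.07,0,0.35],[0.165,-0.006,-0.031,0,0.093,0,0.3],[0.205,-0.006,-0.039,0,0.116,0,0.3],[0.245,-0.006,-0.047,0,0.138,0,0.3],[0.285,-0.006,-0.054,0,0.161,0,0.3],[0.325,-0.006,-0.062,0,0.184,0,0.3],[0.365,-0.006,-0.07,0,0.206,0,0.3],[0.405,-0.006,-0.077,0,0.229,0,0.3],[0.445,-0.006,-0.085,0,0.251,0,0.3],[0.485,-0.006,-0.092,0,0.274,0,0.3],[0.525,-0.006,-0.1,0,0.297,0,0.3],[0.56,-0.006,-0.107,0,0.316,0,0.3],[0.588,-0.006,-0.112,0,0.332,0,0.3],[0.606,-0.006,-0.1155,0,0.342,0,0.3],[0.6146,-0.0057,-0.1172,-0.0042,0.3473,-0.0023,0.3],[0.6146,-0.0057,-0.1172,-0.0042,0.3473,-0.0023,0.3],[0.6146,-0.0057,-0.1172,-0.0042,0.3473,-0.0023,0.3]]}}

```text
t: 14.7
tcp_pos: [0.5691, -0.3417, 0.3686]
tool_rot: [[-0.258, -0.004, 0.966], [-0.966, 0.0, -0.258], [0.001, -1.0, -0.004]]
contact_force: [-0.9, -0.3, -0.6]
gripper_width: 0.702
```

```bash
python3 -c "
from h import *
go([.5695,-.3425,.298],-15); snap('g'); print(np.round(robot.sense()['qpos'],1).tolist()) 
for c,(a,b,e,d) in dict(scene=(60,80,180,230),top=(390,130,512,230)).items():
    F=load('g',c); cv2.imwrite(f'pics/gz_{c}.png',cv2.resize(F['im'][b:d,a:e],None,fx=4,fy=4,interpolation=cv2.INTER_CUBIC))"
```

```text
14.7 tcp [0.5691, -0.3417, 0.3686] F [-0.94, -0.31, -0.64] w 0.702 -> [0.0006, 0.0706, 0.0009, 0.004, 0.0007, 0.0007]
[-37.8, 31.2, 42.4, 101.2, -0.1, 67.1]
```

View pics/gz_scene.png

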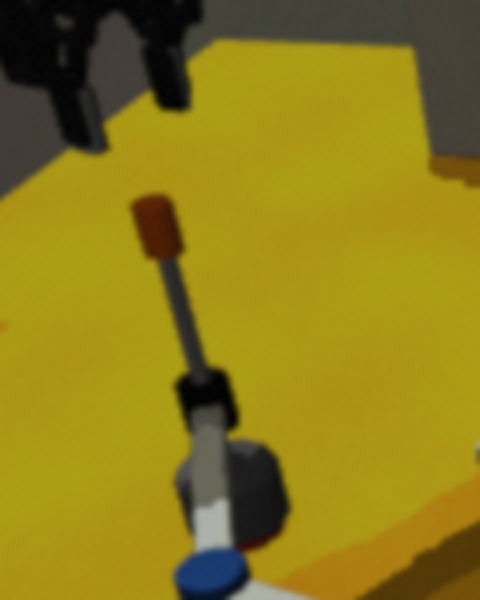

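View pics/g_top.png

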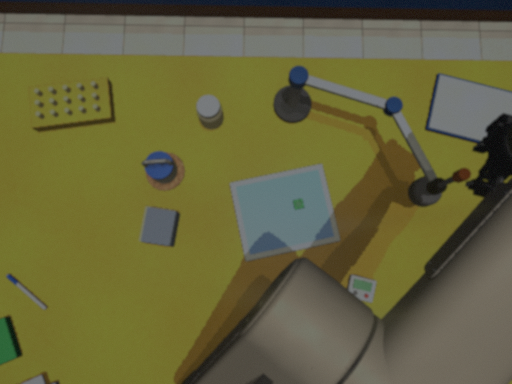

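The fingers straddle the knob axis (crop: fingertips at 85,145 and 175,105, knob at 155,225). I descend and grip.

{"name": "servo_tool", "arguments": {"increments": [[0.0006,0.008,0.0009,0,0,0,0.3],[0.0006,0.02,0.0009,0,0,0,0.3],[0.0006,0.034,0.0009,0,0,0,0.3],[0.0006,0.048,0.0009,0,0,0,0.3],[0.0006,0.06,0.0009,0,0,0,0.3],[0.0006,0.068,0.0009,0.004,0,0,0.3],[0.0006,0.0706,0.0009,0.004,0,0,0.3],[0.0006,0.0706,0.0009,0.004,0,0,0.3],[0.0006,0.0706,0.0009,0.004,0,0,0.5],[0.0006,0.0706,0.0009,0.004,0,0,0.6],[0.0006,0.0706,0.0009,0.004,0,0,0.65],[0.0006,0.0706,0.0009,0.004,0,0,0.7],[0.0006,0.0706,0.0009,0.004,0,0,0.8],[0.0006,0.0706,0.0009,0.004,0,0,1],[0.0006,0.0706,0.0009,0.004,0,0,1],[0.0006,0.0706,0.0009,0.004,0,0,1]], "force": 60}}

```text
t: 16.4
tcp_pos: [0.5693, -0.3438, 0.2993]
tool_rot: [[-0.259, 0.001, 0.966], [-0.966, -0.003, -0.259], [0.002, -1.0, 0.002]]
contact_force: [-1.4, -1.3, 4.3]
gripper_width: 0.262
```

```bash
python3 -c "
from h import *
go([.5495,-.0575,.298],-15); snap('h',('scene',)); print(robot.sense()['moment'])
for c,(a,b,e,d) in dict(scene=(60,80,180,230)).items():
    F=load('h',c); cv2.imwrite(f'pics/hz_{c}.png',cv2.resize(F['im'][b:d,a:e],None,fx=4,fy=4,interpolation=cv2.INTER_CUBIC))"
```

```text
16.4 tcp [0.5693, -0.3438, 0.2993] F [-1.44, -1.33, 4.32] w 0.262 -> [-0.2714, 0.0005, -0.0933, -0.0017, -0.0003, 0.0023]
[-0.15113842  0.62821482  0.017478  ]
```

View pics/hz_scene.png

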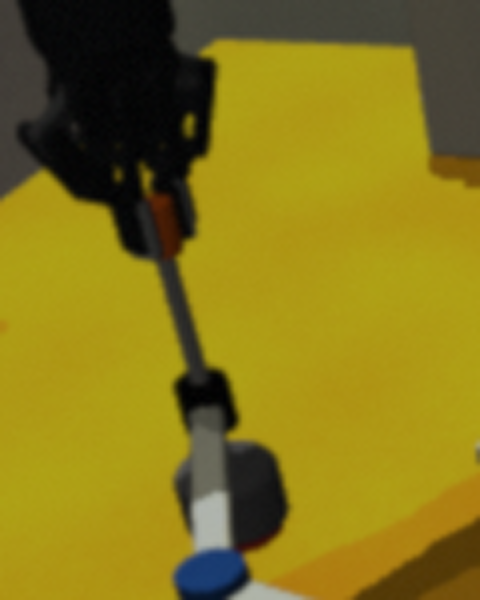

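The knob is gripped between the pads at crop (165,220). Now I drag it toward the cassette.

{"name": "servo_tool", "arguments": {"increments": [[-0.002,0,-0.0007,0,0,0,1],[-0.006,0,-0.002,0,0,0,1],[-0.013,0,-0.0045,0,0,0,1],[-0.023,0,-0.008,0,0,0,1],[-0.036,0,-0.0124,0,0,0,1],[-0.051,0,-0.0175,0,0,0,1],[-0.068,0,-0.0234,0,0,0,1],[-0.086,0,-0.0296,0,0,0,1],[-0.104,0,-0.0358,0,0,0,1],[-0.122,0,-0.042,0,0,0,1],[-0.14,0,-0.0482,0,0,0,1],[-0.158,0,-0.0544,0,0,0,1],[-0.176,0,-0.0605,0,0,0,1],[-0.194,0,-0.0667,0,0,0,1],[-0.212,0,-0.0729,0,0,0,1],[-0.229,0,-0.0788,0,0,0,1],[-0.244,0,-0.0839,0,0,0,1],[-0.256,0,-0.088,0,0,0,1],[-0.265,0,-0.0911,0,0,0,1],[-0.2714,0,-0.0933,0,0,0,1]], "force": 80}}

```text
t: 18.45
tcp_pos: [0.5503, -0.0567, 0.2993]
tool_rot: [[-0.258, 0.004, 0.966], [-0.966, -0.003, -0.258], [0.002, -1.0, 0.004]]
contact_force: [-0.3, -3.2, 7.3]
gripper_width: 0.257
```

{"name": "servo_tool", "arguments": {"increments": [[0,0,0,0,0,0,1],[0,0,0,0,0,0,1]]}}

```text
t: 18.65
tcp_pos: [0.5502, -0.0558, 0.2993]
tool_rot: [[-0.257, 0.004, 0.966], [-0.966, -0.001, -0.257], [-0.0, -1.0, 0.004]]
contact_force: [0.3, 1.1, 7.3]
gripper_width: 0.258
```

```bash
python3 -c "
from h import *
go([.5495,-.0575,.298],-15); snap('i'); print(robot.sense()['moment'])
for c,(a,b,e,d) in dict(scene=(160,110,310,260)).items():
    F=load('i',c); cv2.imwrite(f'pics/iz_{c}.png',cv2.resize(F['im'][b:d,a:e],None,fx=4,fy=4,interpolation=cv2.INTER_CUBIC))"
```

```text
18.65 tcp [0.5502, -0.0558, 0.2993] F [0.28, 1.1, 7.26] w 0.258 -> [0.0018, 0.0013, -0.0003, -0.0036, 0.0014, -0.0003]
[ 0.3948518   0.23419673 -0.01183299]
```

View pics/iz_scene.png

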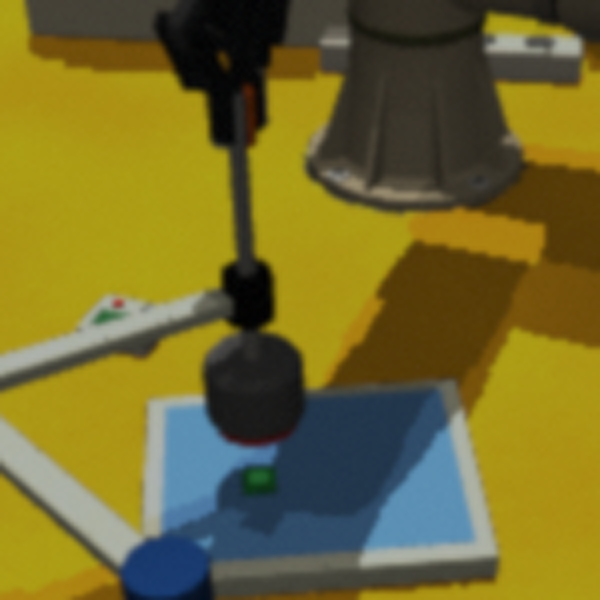

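View pics/i_top.png

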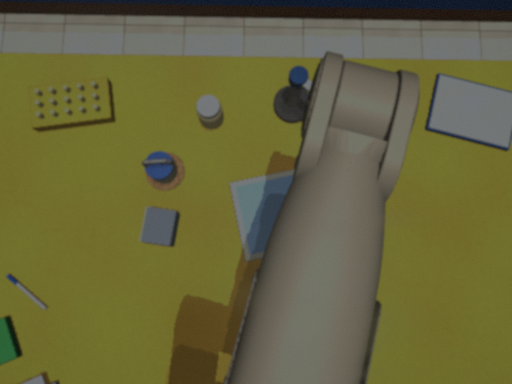

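The hood hangs almost above the cassette (crop: hood at 254,390; cassette at 260,480). I measure the offset with rays.

Run:
```python
from m import *
g=load('i','scene'); R,t=g['R'],g['t']
hsv=cv2.cvtColor(g['im'],cv2.COLOR_BGR2HSV); P=pts(g)
def pr(X): q=R@np.array(X)+t; return q[:2]/q[2]*[g['fx'],g['fy']]+[g['cx'],g['cy']]
o=np.zeros(P.shape[:2],bool); o[185:228,200:245]=True
m=o&(P[...,2]>.07)&(P[...,2]<.16)&(P[...,0]<.62)&(hsv[...,2]<100)&(P[...,0]>.5)
v,u=np.nonzero(m)
for r in range(190,225,3):
    c=u[v==r]; 
    if len(c): print(r,c.min(),c.max(),(c.min()+c.max())/2)
# predicted silhouette of shell 
def sil(cx,cy,z0,z1,rad):
    a=np.linspace(0,2*np.pi,360); C=np.array([pr([cx+rad*np.cos(k),cy+rad*np.sin(k),z]) for z in(z0,z1) for k in a]); return C.min(0),C.max(0)
for c in((.5502,-.0558),(.5502,-.0575),(.5502,-.0538)): print(c,sil(*c,.0935,.1385,.034))
red=cv2.inRange(hsv,(0,90,20),(6,255,255))|cv2.inRange(hsv,(170,90,20),(180,255,255)); o2=np.zeros_like(red);o2[200:235,200:245]=red[200:235,200:245]; v,u=np.nonzero(o2); print('red',len(u),u.min(),u.max(),v.min(),v.max(),np.median(P[o2>0],0))
ca=mask(g,(50,70,25),(85,255,255),(210,215,240,242)); v,u=np.nonzero(ca); Q=np.array([ray(g,a,b,.0305)[:2] for a,b in zip(u,v)]); print('cass',ca.sum(),u.min(),u.max(),v.min(),v.max(),cv2.minAreaRect(Q.astype('f4')),Q.mean(0))
p=P[m]; p=p[(p[:,2]>.095)&(p[:,2]<.135)]
from scipy.optimize import least_squares
s=least_squares(lambda c:np.hypot(p[:,0]-c[0],p[:,1]-c[1])-.034,[.55,-.056],loss='soft_l1',f_scale=.003); print('cyl fit',s.x,len(p))
```

```text
193 219 228 223.5
196 215 232 223.5
199 212 235 223.5
202 211 235 223.0
205 211 235 223.0
208 211 235 223.0
211 212 235 223.5
214 212 234 223.0
217 215 233 224.0
220 217 229 223.0
(0.5502, -0.0558) (array([210.07162726, 190.99801758]), array([236.4044541 , 219.64667079]))
(0.5502, -0.0575) (array([209.43935373, 190.95866696]), array([235.78808761, 219.60126918]))
(0.5502, -0.0538) (array([210.81574927, 191.04432875]), array([237.12984674, 219.70010388]))
red 23 217 231 218 220 [ 0.57722632 -0.04887567  0.0879204 ]
cass 49 221 228 227 233 ((0.5529689788818359, -0.057064488530159), (0.02587372064590454, 0.0198262557387352), 10.195273399353027) [ 0.55212837 -0.05718008]
cyl fit [ 0.54900497 -0.05731395] 313
```

{"name": "servo_tool", "arguments": {"increments": [[0.0005,0.001,0,0,0,0,1],[0.001,0.003,0,0,0,0,1],[0.001,0.006,0,0,0,0,1],[0.001,0.009,0,0,0,0,1],[0.001,0.012,0,0,0,0,1],[0.001,0.015,0,0,0,0,1],[0.001,0.018,0,0,0,0,1],[0.001,0.021,0,0,0,0,1],[0.001,0.024,0,0,0,0,1],[0.001,0.027,0,0,0,0,1]], "force": 90}}

```text
t: 19.75
tcp_pos: [0.5503, -0.0568, 0.2732]
tool_rot: [[-0.258, 0.005, 0.966], [-0.966, -0.0, -0.258], [-0.001, -1.0, 0.005]]
contact_force: [-1.3, 2.3, 12.8]
gripper_width: 0.255
```

{"name": "servo_tool", "arguments": {"increments": [[0,0.002,0,0,0,0,1],[0,0.004,0,0,0,0,1],[0,0.006,0,0,0,0,1],[0,0.008,0,0,0,0,1],[0,0.01,0,0,0,0,1],[0,0.012,0,0,0,0,1],[0,0.014,0,0,0,0,1]]}}

```text
t: 20.45
tcp_pos: [0.5503, -0.0568, 0.2592]
tool_rot: [[-0.258, 0.005, 0.966], [-0.966, -0.0, -0.258], [-0.001, -1.0, 0.005]]
contact_force: [-0.6, 2.7, 11.8]
gripper_width: 0.258
```

{"name": "servo_tool", "arguments": {"increments": [[0,0.001,0,0,0,0,1],[0,0.002,0,0,0,0,1],[0,0.003,0,0,0,0,1]]}}

```text
t: 20.75
tcp_pos: [0.5503, -0.0568, 0.2561]
tool_rot: [[-0.258, 0.005, 0.966], [-0.966, -0.0, -0.258], [-0.001, -1.0, 0.005]]
contact_force: [-2.5, 2.8, 11.9]
gripper_width: 0.252
```

```bash
python3 -c "
from h import *
go([.5495,-.0575,.245],-15); snap('j',('scene',)); print(robot.sense()['moment'])
for c,(a,b,e,d) in dict(scene=(160,110,310,260)).items():
    F=load('j',c); cv2.imwrite(f'pics/jz_{c}.png',cv2.resize(F['im'][b:d,a:e],None,fx=4,fy=4,interpolation=cv2.INTER_CUBIC))"
```

```text
20.75 tcp [0.5503, -0.0568, 0.2561] F [-2.46, 2.8, 11.92] w 0.252 -> [0.0009, 0.0111, -0.0007, -0.0048, 0.0013, -0.001]
[0.56297954 0.28396643 0.06874478]
```

View pics/jz_scene.png

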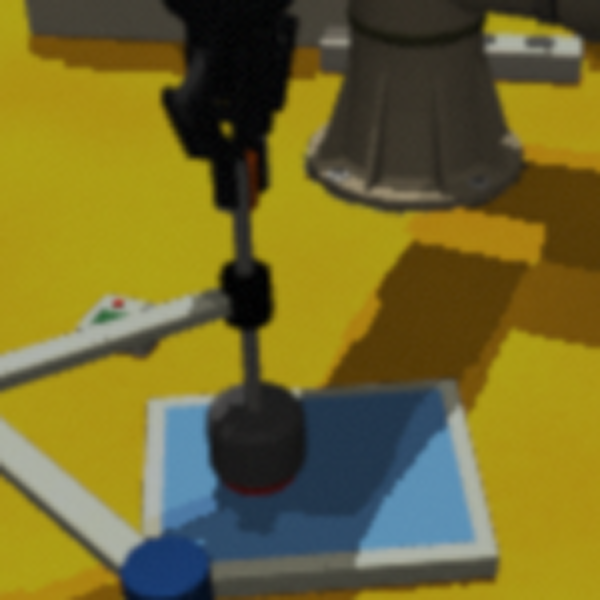

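Sliding friction reads about 12 N with no touch yet. I continue in small steps, feeling for the skirt.

{"name": "servo_tool", "arguments": {"increments": [[0,0.001,0,0,0,0,1],[0,0.002,0,0,0,0,1]]}}

```text
t: 21.0
tcp_pos: [0.5503, -0.0568, 0.2542]
tool_rot: [[-0.258, 0.005, 0.966], [-0.966, -0.0, -0.258], [-0.001, -1.0, 0.005]]
contact_force: [-1.9, 2.7, 12.9]
gripper_width: 0.255
```

{"name": "servo_tool", "arguments": {"increments": [[0,0.001,0,0,0,0,1],[0,0.002,0,0,0,0,1]]}}

```text
t: 21.2
tcp_pos: [0.5503, -0.0568, 0.2522]
tool_rot: [[-0.257, 0.005, 0.966], [-0.966, -0.0, -0.257], [-0.001, -1.0, 0.005]]
contact_force: [-2.7, 2.9, 12.3]
gripper_width: 0.259
```

{"name": "servo_tool", "arguments": {"increments": [[0,0.001,0,0,0,0,1],[0,0.002,0,0,0,0,1]]}}

```text
t: 21.4
tcp_pos: [0.5504, -0.0568, 0.2501]
tool_rot: [[-0.258, 0.005, 0.966], [-0.966, -0.0, -0.258], [-0.001, -1.0, 0.005]]
contact_force: [-1.2, 3.0, 11.7]
gripper_width: 0.257
```

{"name": "servo_tool", "arguments": {"increments": [[0,0.001,0,0,0,0,1]]}}

```text
t: 21.5
tcp_pos: [0.5503, -0.0568, 0.2491]
tool_rot: [[-0.258, 0.005, 0.966], [-0.966, -0.0, -0.258], [-0.001, -1.0, 0.005]]
contact_force: [-1.4, 2.4, 12.1]
gripper_width: 0.254
```

{"name": "servo_tool", "arguments": {"increments": [[0,0.001,0,0,0,0,1]]}}

```text
t: 21.6
tcp_pos: [0.5503, -0.0568, 0.2481]
tool_rot: [[-0.258, 0.005, 0.966], [-0.966, -0.0, -0.258], [-0.001, -1.0, 0.005]]
contact_force: [-1.4, 3.0, 12.4]
gripper_width: 0.253
```

{"name": "servo_tool", "arguments": {"increments": [[0,0.001,0,0,0,0,1]]}}

```text
t: 21.7
tcp_pos: [0.5503, -0.0568, 0.2471]
tool_rot: [[-0.258, 0.005, 0.966], [-0.966, -0.0, -0.258], [-0.001, -1.0, 0.005]]
contact_force: [-1.1, 2.4, 12.3]
gripper_width: 0.25
```

{"name": "servo_tool", "arguments": {"increments": [[0,0.001,0,0,0,0,1]]}}

```text
t: 21.8
tcp_pos: [0.5504, -0.0568, 0.2461]
tool_rot: [[-0.258, 0.005, 0.966], [-0.966, -0.0, -0.258], [-0.001, -1.0, 0.005]]
contact_force: [-1.8, 3.5, 12.4]
gripper_width: 0.257
```

{"name": "servo_tool", "arguments": {"increments": [[0,0.001,0,0,0,0,1]]}}

```text
t: 21.9
tcp_pos: [0.5504, -0.0568, 0.2451]
tool_rot: [[-0.257, 0.005, 0.966], [-0.966, -0.0, -0.257], [-0.001, -1.0, 0.005]]
contact_force: [-0.8, 3.7, 11.5]
gripper_width: 0.249
```

{"name": "servo_tool", "arguments": {"increments": [[0,0.001,0,0,0,0,1]]}}

```text
t: 22.0
tcp_pos: [0.5504, -0.0568, 0.2441]
tool_rot: [[-0.258, 0.005, 0.966], [-0.966, -0.0, -0.258], [-0.001, -1.0, 0.005]]
contact_force: [-0.7, 3.0, 12.4]
gripper_width: 0.256
```

{"name": "servo_tool", "arguments": {"increments": [[0,0.001,0,0,0,0,1]]}}

```text
t: 22.1
tcp_pos: [0.5503, -0.0568, 0.2431]
tool_rot: [[-0.258, 0.005, 0.966], [-0.966, -0.0, -0.258], [-0.001, -1.0, 0.005]]
contact_force: [-1.3, 2.8, 12.2]
gripper_width: 0.254
```

{"name": "servo_tool", "arguments": {"increments": [[0,0.001,0,0,0,0,1]]}}

```text
t: 22.2
tcp_pos: [0.5504, -0.0568, 0.2421]
tool_rot: [[-0.258, 0.005, 0.966], [-0.966, -0.0, -0.258], [-0.001, -1.0, 0.005]]
contact_force: [-1.8, 3.3, 11.6]
gripper_width: 0.254
```

{"name": "servo_tool", "arguments": {"increments": [[0,0.001,0,0,0,0,1]]}}

```text
t: 22.3
tcp_pos: [0.5504, -0.0568, 0.2411]
tool_rot: [[-0.258, 0.005, 0.966], [-0.966, -0.0, -0.258], [-0.001, -1.0, 0.005]]
contact_force: [-1.1, 2.7, 12.6]
gripper_width: 0.256
```

```bash
python3 -c "
from h import *
go([.5495,-.0575,.245],-15); snap('k',('scene',)); print(robot.sense()['moment'])
for c,(a,b,e,d) in dict(scene=(160,110,310,260)).items():
    F=load('k',c); cv2.imwrite(f'pics/kz_{c}.png',cv2.resize(F['im'][b:d,a:e],None,fx=4,fy=4,interpolation=cv2.INTER_CUBIC))"
```

```text
22.3 tcp [0.5504, -0.0568, 0.2411] F [-1.06, 2.67, 12.55] w 0.256 -> [0.0009, -0.0039, -0.0006, -0.0047, 0.0014, -0.0011]
[0.50367193 0.38403238 0.0367711 ]
```

View pics/kz_scene.png

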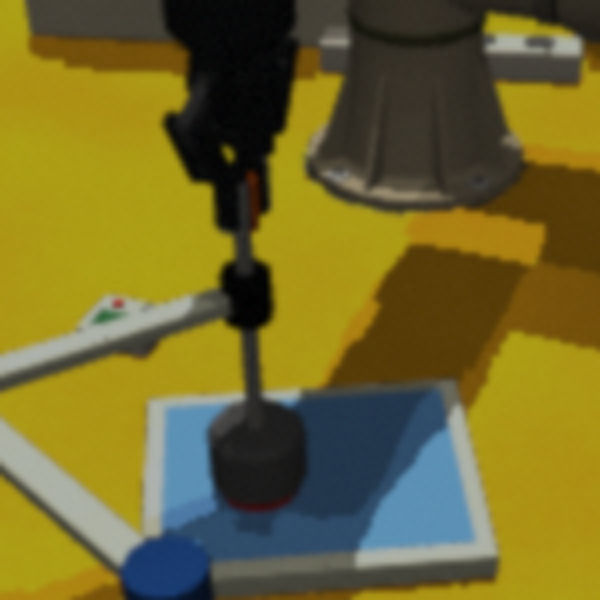

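The hood (crop 257,460) has followed down, and the skirt is just above the pad. I keep feeling.

{"name": "servo_tool", "arguments": {"increments": [[0,0.001,0,0,0,0,1]]}}

```text
t: 22.45
tcp_pos: [0.5504, -0.0568, 0.2403]
tool_rot: [[-0.258, 0.005, 0.966], [-0.966, -0.0, -0.258], [-0.001, -1.0, 0.005]]
contact_force: [-2.0, 3.1, 13.5]
gripper_width: 0.256
```

{"name": "servo_tool", "arguments": {"increments": [[0,0.001,0,0,0,0,1]]}}

```text
t: 22.55
tcp_pos: [0.5504, -0.0568, 0.2395]
tool_rot: [[-0.258, 0.005, 0.966], [-0.966, -0.0, -0.258], [-0.001, -1.0, 0.005]]
contact_force: [-1.7, 3.3, 15.7]
gripper_width: 0.252
```

{"name": "servo_tool", "arguments": {"increments": [[0,0.001,0,0,0,0,1]]}}

```text
t: 22.65
tcp_pos: [0.5504, -0.0568, 0.2388]
tool_rot: [[-0.257, 0.006, 0.966], [-0.966, -0.0, -0.257], [-0.001, -1.0, 0.005]]
contact_force: [-2.2, 2.9, 16.7]
gripper_width: 0.255
```

{"name": "servo_tool", "arguments": {"increments": [[0,0.0012,0,0,0,0,1]]}}

```text
t: 22.75
tcp_pos: [0.5505, -0.0569, 0.2379]
tool_rot: [[-0.258, 0.006, 0.966], [-0.966, -0.001, -0.258], [-0.001, -1.0, 0.006]]
contact_force: [-3.5, 2.9, 17.9]
gripper_width: 0.255
```

{"name": "servo_tool", "arguments": {"increments": [[0,0,0,0,0,0,1],[0,0,0,0,0,0,1]]}}

```text
t: 22.95
tcp_pos: [0.5505, -0.0569, 0.2379]
tool_rot: [[-0.258, 0.006, 0.966], [-0.966, -0.001, -0.258], [-0.001, -1.0, 0.006]]
contact_force: [-3.3, 2.8, 16.9]
gripper_width: 0.254
```

{"name": "servo_tool", "arguments": {"increments": [[0,-0.0004,0,0,0,0,1],[0,-0.0004,0,0,0,0,1]]}}

```text
t: 23.15
tcp_pos: [0.5504, -0.0568, 0.2379]
tool_rot: [[-0.258, 0.005, 0.966], [-0.966, -0.0, -0.258], [-0.001, -1.0, 0.005]]
contact_force: [-2.9, 3.1, 15.3]
gripper_width: 0.256
```

{"name": "servo_tool", "arguments": {"increments": [[0,-0.0005,0,0,0,0,1],[0,-0.001,0,0,0,0,1],[0,-0.001,0,0,0,0,1]]}}

```text
t: 23.45
tcp_pos: [0.5504, -0.0568, 0.238]
tool_rot: [[-0.258, 0.005, 0.966], [-0.966, -0.0, -0.258], [-0.001, -1.0, 0.004]]
contact_force: [-0.1, 3.5, 10.6]
gripper_width: 0.258
```

{"name": "servo_tool", "arguments": {"increments": [[0,0,0,0,0,0,0.7],[0,0,0,0,0,0,0.65],[0,0,0,0,0,0,0.6],[0,0,0,0,0,0,0.5],[0,0,0,0,0,0,0.4],[0,0,0,0,0,0,0.3],[0,0,0,0,0,0,0.3],[0,0,0,0,0,0,0.3]], "force": 30}}

```text
t: 24.25
tcp_pos: [0.5495, -0.0584, 0.2364]
tool_rot: [[-0.259, 0.001, 0.966], [-0.966, -0.002, -0.259], [0.002, -1.0, 0.001]]
contact_force: [-0.3, 0.2, -0.1]
gripper_width: 0.699
```

```bash
python3 -c "
from h import *
go([.5495,-.0575,.245],-15); snap('l',('scene',)); print(robot.sense()['moment'])
for c,(a,b,e,d) in dict(scene=(160,110,310,260)).items():
    F=load('l',c); cv2.imwrite(f'pics/lz_{c}.png',cv2.resize(F['im'][b:d,a:e],None,fx=4,fy=4,interpolation=cv2.INTER_CUBIC))"
```

```text
24.25 tcp [0.5495, -0.0584, 0.2364] F [-0.33, 0.24, -0.14] w 0.699 -> [-0.0008, -0.0086, -0.0002, -0.0014, -0.0, 0.0016]
[ 0.02402244  0.03673346 -0.00110916]
```

View pics/lz_scene.png

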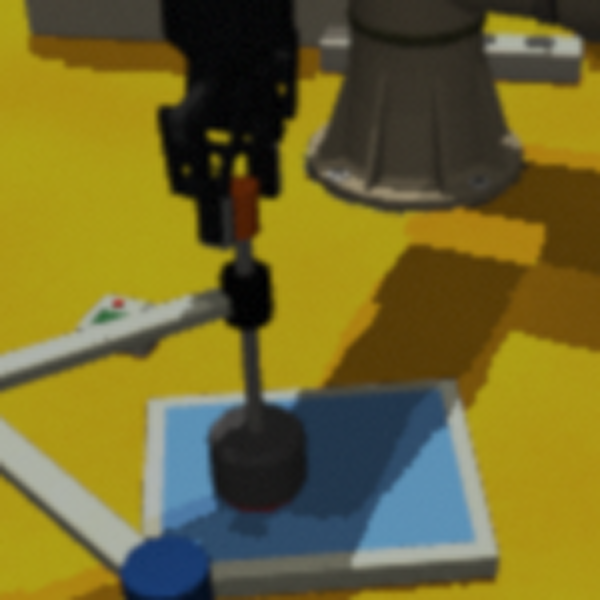

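The knob is free with zero force. I retreat straight up, then clear of the scene for a last check.

{"name": "servo_tool", "arguments": {"increments": [[0,-0.004,0,0,0,0,0.3],[0,-0.014,0,0,0,0,0.3],[0,-0.03,0,0,0,0,0.3],[0,-0.055,0,0,0,0,0.3],[0,-0.085,0,0,0,0,0.3],[0,-0.115,0,0,0,0,0.3],[0,-0.135,0,0,0,0,0.3],[0,-0.14,0,0,0,0,0.3],[-0.02,-0.14,-0.01,0,0,0,0.3],[-0.05,-0.14,-0.03,0,0,0,0.3],[-0.08,-0.14,-0.055,0,0,0,0.3],[-0.115,-0.14,-0.08,0,0,0,0.3],[-0.15,-0.14,-0.105,0,0,0,0.3],[-0.185,-0.14,-0.13,0,0,0,0.3],[-0.22,-0.14,-0.15,0,0,0,0.3],[-0.255,-0.14,-0.165,0,0,0,0.3],[-0.285,-0.14,-0.175,0,0,0,0.3],[-0.3,-0.14,-0.18,0,0,0,0.3],[-0.3,-0.14,-0.18,0,0,0,0.3]]}}

```text
t: 26.2
tcp_pos: [0.4526, 0.2798, 0.3748]
tool_rot: [[-0.256, -0.0, 0.967], [-0.967, -0.002, -0.256], [0.002, -1.0, 0.0]]
contact_force: [-0.3, -0.3, -0.3]
gripper_width: 0.702
```

```bash
python3 -c "
from h import *
go([.5495,-.0575,.245],-15); snap('m')"
```

```text
26.2 tcp [0.4526, 0.2798, 0.3748] F [-0.28, -0.26, -0.35] w 0.702 -> [0.301, 0.1306, 0.1799, -0.0004, 0.0029, 0.0024]
```

View pics/m_scene.png

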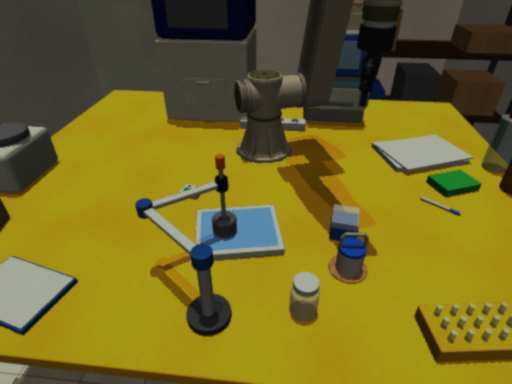

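View pics/m_top.png

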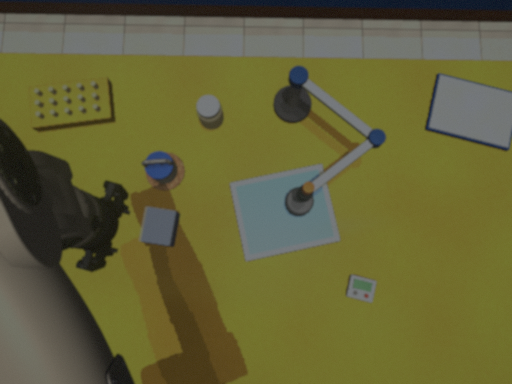

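```bash
python3 - <<'E'
from m import *
from scipy.optimize import least_squares
f=load('m','top'); g=load('m','scene')
cyl={}
for n,F in(('top',f),('scene',g)):
    P=pts(F); hsv=cv2.cvtColor(F['im'],cv2.COLOR_BGR2HSV)
    A=np.hypot(P[...,0]-.55,P[...,1]+.0575)<.05
    m=A&(P[...,2]>.05)&(P[...,2]<.1); p=P[m]
    v,u=np.nonzero(A&(P[...,2]>.04)&(P[...,2]<.1))
    print(n,'hood n',len(p),'z pct',np.percentile(p[:,2],[50,75,90,97]).round(4))
    if n=='scene':
        q=p[(p[:,2]<.075)]; s=least_squares(lambda c:np.hypot(q[:,0]-c[0],q[:,1]-c[1])-.034,[.55,-.056],loss='soft_l1',f_scale=.003); print(' cyl',s.x)
    else:
        Q=np.array([ray(F,a,b,.079)[:2] for a,b in zip(u,v)]); print(' circle',cv2.minEnclosingCircle(Q.astype('f4')),Q.mean(0))
    B=np.hypot(P[...,0]-.55,P[...,1]+.0575)<.03; k=B&(P[...,2]>.23)&(P[...,2]<.3); print(' knob',P[k].mean(0).round(4),np.percentile(P[k][:,2],[50,90,97]).round(4))
    # canister lid
    C=(np.hypot(P[...,0]-.633,P[...,1]-.28)<.05)&(abs(P[...,2]-.08)<.008); q=P[C]; print(' lid',len(q),q.mean(0).round(4),cv2.minEnclosingCircle(q[:,:2].astype('f4')),'tilt',np.linalg.lstsq(np.c_[q[:,:2]-q[:,:2].mean(0),np.ones(len(q))],q[:,2],rcond=None)[0].round(3))
    C=(np.hypot(P[...,0]-.633,P[...,1]-.28)<.05)&(P[...,2]>.105)&(P[...,2]<.14); q=P[C]; print(' bar',q.mean(0).round(4))
    q=P[(np.hypot(P[...,0]-.633,P[...,1]-.28)<.05)&(P[...,2]>.015)&(P[...,2]<.07)]
    if len(q)>30: s=least_squares(lambda c:np.hypot(q[:,0]-c[0],q[:,1]-c[1])-.0345,[.633,.28],loss='soft_l1',f_scale=.003); print(' can cyl',s.x,len(q))
a=load('a','top')['im'].astype(int); b=f['im'].astype(int); d=abs(a-b).max(2)
for k,(x0,y0,x1,y1) in dict(jar=(190,85,228,135),timer=(342,268,382,308)).items(): print(k,d[y0:y1,x0:x1].mean())
E
python3 - <<'E'
import cv2
i=cv2.imread('pics/m_scene.png')[180:290,180:400]; cv2.imwrite('pics/mz.png',cv2.resize(i,None,fx=3.5,fy=3.5,interpolation=cv2.INTER_CUBIC))
E
```

```text
top hood n 461 z pct [0.0764 0.0782 0.0799 0.0814]
 circle ((0.5480860471725464, -0.0562136210501194), 0.03512847051024437) [ 0.54282606 -0.05189919]
 knob [ 0.5497 -0.0567  0.2645] [0.2675 0.2701 0.2711]
 lid 528 [0.6304 0.2788 0.0807] ((0.6336476802825928, 0.2799038290977478), 0.034731123596429825) tilt [0.016 0.005 0.081]
 bar [0.6332 0.2774 0.1212]
 can cyl [0.63484929 0.28146399] 127
scene hood n 437 z pct [0.075  0.0765 0.078  0.0895]
 cyl [ 0.54880271 -0.05830327]
 knob [ 0.5565 -0.0565  0.2544] [0.2558 0.2672 0.2679]
 lid 457 [0.6371 0.2805 0.0792] ((0.6334289908409119, 0.27853110432624817), 0.03566424176096916) tilt [-0.03   0.011  0.079]
 bar [0.6343 0.2784 0.1181]
 can cyl [0.63025123 0.28067152] 419
jar 6.878947368421053
timer 7.063125
```

View pics/mz.png

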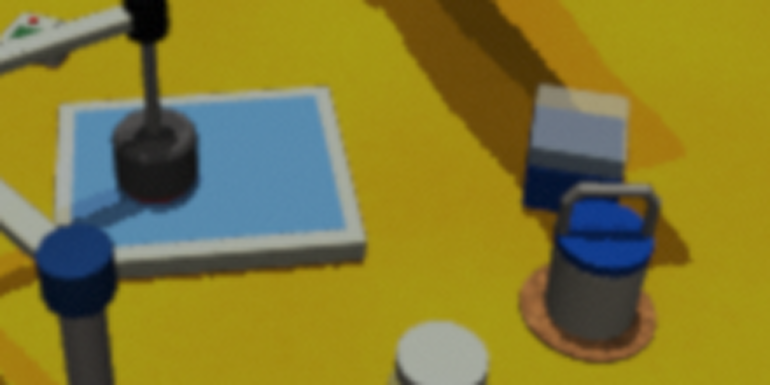

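The hood sits on the pad (crop 155,155) and the canister stands in the middle of the mat (crop 600,270). Both measure within about 2 mm of their targets, so I'm handing in.

```bash
python3 -c "
from h import *
s=robot.sense(); print(s['t'],s['contact_force']); print(robot.hand_in())"
```

```text
26.3 [-0.59918179 -0.45987025 -0.22847009]
the job is handed in; nothing more can be done
None
```

The job was done in the order asked and handed in at 26.3 s. The canister stands on the cork mat and the viewing hood is pressed on the pad over the cassette.

- **Canister:** I lifted it by its handle and set it down upright, pressing the mat with roughly 10 N at touchdown. The last pictures put it at about (0.633, 0.279), against (0.633, 0.280) for the mat centre. The lid height fits standing flat on the mat. The lid-tilt fits came out at 1 to 2° with opposite signs in the two views, so I take that as noise.
- **Hood position:** The last pictures put its centre at about (0.549, -0.057). The cassette was at about (0.549, -0.0575), seen before the hood covered it. The two views differ by 1 to 3 mm, within a small multiple of the 2 mm calibration.
- **Skirt pressure:** The stem slid at about 12 N with no contact. I felt the skirt touch, then pushed 3 mm further until the force read 17.9 N. That is about 6 N on the pad, both by force and by the 2 N per mm spring. I eased the tool off before letting go, and the stem height still agreed with this afterwards.
- **Bystanders:** The timer, jar and tip box look unmoved. My before/after picture difference for the jar and timer was small and I judged it noise. The tip box I checked only by eye. The cassette cannot be seen under the hood, so I could not check it at the end.
- **Robot:** It ended clear of everything, with the wrist force reading near zero.

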